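Charge the cullet hopper from the pan

TASK

Lift the pan of scrap glass by its bridge handle, set it down level on the stand's rest plate with its open nose just over the hopper's edge and all the glass still in it, and let go. Then take it by the tail handle and raise the tail, the nose staying down at the edge, until every lump has slid into the hopper, and finally lower the empty pan flat onto the rest plate again, nose still at the edge, and let go. Leave the other things on the bench where they are.

Things in the scene. Friction and masses are not known exactly. Their poses are not given: they have to be found in the camera images.
- pan: Charging pan: sheet-steel scoop 120 mm long (x), 100 wide (y), walls 40 high, walls and floor 3 thick. The nose (-x) end is open: the glass slides out when tilted about 25 degrees. Bridge handle over the middle, tail handle behind (+x). About 0.32 kg, with the glass 0.5 kg. Origin: centre of the underside, z up. Starts level on the bench.
- bridge (a point): Centre of the pan's bridge handle: level bar along the pan's y, 93 mm long, 10 thick (x), 16 high, on a 4 mm strap at each end; 86 mm above the pan's underside, 2 mm behind its middle, near the centre of mass, so the pan hangs level from it; fingers close along the pan's x. Axes as the pan's. The glass below is at most 25 mm high.
- tail (a point): Grip point of the pan's tail handle: straight wooden bar along the pan's x, 13 mm wide (y), 14 high, free from 62 to 140 mm behind the pan's middle. This point: 105 mm behind the middle, 45 above the underside (bar centre). Fingers close along the pan's y. Too far from the centre of mass to carry the loaded pan level. Axes as the pan's.
- nose (a point): Middle of the lower front edge of the pan (the open end), 60 mm ahead (-x) of its middle, at the underside. Axes as the pan's.
- stand: Fixed sheet-steel stand. Origin: on the bench below the middle of the pouring edge; z up. Hopper on the robot's side, x -180 to 0 mm, y -122 to 122, open on top, side walls 135 high, splash wall at x -180 166 high, sides sloping in to a floor 10 high. Beyond the edge the flat rest plate, x 0 to 120, y -75 to 75, top at z 110. Left or right of the robot, yaw within 15 degrees.
- edge (a point): Middle of the pouring edge, on top of the rest plate where the hopper begins, 110 mm above the bench. Axes as the stand's.
- nugget0: A chunky faceted lump of green scrap glass, about 25 mm across and 20 mm high, 24 g; starts in the pan. Origin: middle of its flat underside.
- nugget1: A chunky faceted lump of green scrap glass, about 25 mm across and 20 mm high, 24 g; starts in the pan. Origin: middle of its flat underside.
- nugget2: A chunky faceted lump of green scrap glass, about 25 mm across and 20 mm high, 24 g; starts in the pan. Origin: middle of its flat underside.
- nugget3: A chunky faceted lump of green scrap glass, about 25 mm across and 20 mm high, 24 g; starts in the pan. Origin: middle of its flat underside.
- nugget4: A chunky faceted lump of green scrap glass, about 25 mm across and 20 mm high, 24 g; starts in the pan. Origin: middle of its flat underside.
- nugget5: A chunky faceted lump of green scrap glass, about 25 mm across and 20 mm high, 24 g; starts in the pan. Origin: middle of its flat underside.
- nugget6: A chunky faceted lump of green scrap glass, about 25 mm across and 20 mm high, 24 g; starts in the pan. Origin: middle of its flat underside.
- jacks: Bystander: steel glassworker's jacks, two 10 mm bars side by side, 150 mm long along its x, 36 mm wide, flat on the bench between the pan and the stand. Origin: its middle, at bench level.
- paddle: Bystander: flat wooden paddle, 205 mm long (blade at its +x, handle at -x), 75 mm wide, 18 mm thick, flat on the bench. Origin: in its length near the middle, at bench level.
- frit_jar: Bystander: amber glass jar with a steel lid, 66 mm across, 90 mm high. Origin: centre of its underside.
- mug: Bystander: steel mug, 76 mm across, 85 mm high, handle at its +y. Origin: centre of its underside.
- brush: Bystander: brush lying along its x, handle to -x. Origin: near its middle, at bench level.
- tin: Bystander: plain closed metal tin, 80 mm across, 100 mm high. Origin: centre of its underside.
Not all that is in view belongs to the job. Leave any red look-alike of the pan alone.

How it is judged (in metres and radians):
On the way, in this order (a step that is already met when the one before it is completed fails the run):
1. the pan stands level on the rest plate, its nose between 50 mm past and 10 mm short of the hopper's edge, all seven lumps in it, and the fingers off it (x of nose in the frame of stand between -0.05 and 0.01 m and y of nose in the frame of stand between -0.05 and 0.05 m and x of pan in the frame of stand between 0 and 0.115 m and z of pan in the frame of stand between 0.1 and 0.12 m and angle between pan's own z axis and vertical below 0.1 rad and x of nugget0 in the frame of pan between -0.06 and 0.06 m and y of nugget0 in the frame of pan between -0.05 and 0.05 m and z of nugget0 in the frame of pan between -0.005 and 0.06 m and x of nugget1 in the frame of pan between -0.06 and 0.06 m and y of nugget1 in the frame of pan between -0.05 and 0.05 m and z of nugget1 in the frame of pan between -0.005 and 0.06 m and x of nugget2 in the frame of pan between -0.06 and 0.06 m and y of nugget2 in the frame of pan between -0.05 and 0.05 m and z of nugget2 in the frame of pan between -0.005 and 0.06 m and x of nugget3 in the frame of pan between -0.06 and 0.06 m and y of nugget3 in the frame of pan between -0.05 and 0.05 m and z of nugget3 in the frame of pan between -0.005 and 0.06 m and x of nugget4 in the frame of pan between -0.06 and 0.06 m and y of nugget4 in the frame of pan between -0.05 and 0.05 m and z of nugget4 in the frame of pan between -0.005 and 0.06 m and x of nugget5 in the frame of pan between -0.06 and 0.06 m and y of nugget5 in the frame of pan between -0.05 and 0.05 m and z of nugget5 in the frame of pan between -0.005 and 0.06 m and x of nugget6 in the frame of pan between -0.06 and 0.06 m and y of nugget6 in the frame of pan between -0.05 and 0.05 m and z of nugget6 in the frame of pan between -0.005 and 0.06 m and contact force between the fingers and pan below 0.1 N), for 0.2 s.
2. held at the tail handle, the pan is tipped by over 20 degrees with its nose no higher than 25 mm above the plate (angle between pan's own z axis and vertical above 0.35 rad and distance between the grasp point and tail below 0.055 m and z of nose in the frame of edge below 0.025 m and x of nose in the frame of edge between -0.07 and 0.03 m), for 0.1 s.
At the end, for the whole second after the job is handed in: All seven lumps lie in the hopper, below the level of the rest plate; the pan stands flat (within about 6 degrees) on the rest plate with its nose between 50 mm past and 10 mm short of the hopper's edge and within 50 mm of the edge's middle; all is at rest (x of nugget0 in the frame of stand between -0.18 and 0 m and y of nugget0 in the frame of stand between -0.11 and 0.11 m and z of nugget0 in the frame of stand between 0 and 0.1 m and x of nugget1 in the frame of stand between -0.18 and 0 m and y of nugget1 in the frame of stand between -0.11 and 0.11 m and z of nugget1 in the frame of stand between 0 and 0.1 m and x of nugget2 in the frame of stand between -0.18 and 0 m and y of nugget2 in the frame of stand between -0.11 and 0.11 m and z of nugget2 in the frame of stand between 0 and 0.1 m and x of nugget3 in the frame of stand between -0.18 and 0 m and y of nugget3 in the frame of stand between -0.11 and 0.11 m and z of nugget3 in the frame of stand between 0 and 0.1 m and x of nugget4 in the frame of stand between -0.18 and 0 m and y of nugget4 in the frame of stand between -0.11 and 0.11 m and z of nugget4 in the frame of stand between 0 and 0.1 m and x of nugget5 in the frame of stand between -0.18 and 0 m and y of nugget5 in the frame of stand between -0.11 and 0.11 m and z of nugget5 in the frame of stand between 0 and 0.1 m and x of nugget6 in the frame of stand between -0.18 and 0 m and y of nugget6 in the frame of stand between -0.11 and 0.11 m and z of nugget6 in the frame of stand between 0 and 0.1 m and x of nose in the frame of stand between -0.05 and 0.01 m and y of nose in the frame of stand between -0.05 and 0.05 m and x of pan in the frame of stand between 0 and 0.115 m and z of pan in the frame of stand between 0.1 and 0.12 m and angle between pan's own z axis and vertical below 0.1 rad and linear speed of each of nugget0, nugget1, nugget2, nugget3, nugget4, nugget5, nugget6, pan below 0.05 m/s); the robot touches nothing.
It fails at once if one of the bystanders (jacks, paddle, jar, mug, brush, tin) is moved by more than 30 mm (distance of any of jacks, paddle, frit_jar, mug, brush, tin from where it was at the start of the episode above 0.03 m).
It also fails if it takes over 61 s, if anything falls off the work surface, if the arm or the gripper's body presses on something with over 40 N, if the wrist force passes 120 N, or if a joint passes its speed limit or range.

ROBOT

A 6-joint arm with a two-finger parallel gripper is mounted at the origin on the work surface. World frame = base frame: x ahead of the robot, y to its left, z up, the work surface at z = 0. Lengths are in mm, angles in rad, forces in N, time in s.
With the tool pointing down it reaches from about 300 to 775 mm from the base axis. Payload 14.6 kg.
Tool frame: the origin (TCP) lies on the centre line of the jaws, within the pads' length; the fingertips stand 19 mm ahead of it and the grasp point (between the pads) is the TCP (bot.tip_reach is the distance from the TCP to the fingertips, in mm); z points along the fingers, y is the line along which they close (so a half turn about z gives the same grasp; the last joint's range is limited). The gripper opens to 85 mm and grips with 20 to 120 N. Pads are 22 mm wide; open, the fingers measure 114 mm over their backs; the gripper's body (76 mm by 85 mm) begins 54 mm behind the grasp point. The pads swing forward as they close: fully open they stand 13 mm farther back than shut.
Start: joints at [1.086, 0.3, 1.521, -0, 1.321, -0.067], TCP at [223.159, 502.682, 250.281] pointing down, gripper open.
Joint ranges: [-3.03, 3.03], [-0.79, 2.21], [0.23, 2.52], [-1.04, 4.18], [0, 3.07], [-2.55, 2.55]. Speed limits (rad/s): [2.22, 2.22, 2.57, 3.14, 3.14, 3.14].

INTERFACE

Orientations are given as a unit quaternion [w, x, y, z].
In Python, from rig import bot gives the robot as it stands. Calls block until the motion is done:
- bot.move_to(position, orientation): joint-space move of the TCP to a pose.
- bot.servo_line(position, attitude=None, speed=150, until_force=None): straight line of the TCP; attitude=None keeps the orientation; speed is the mean speed in mm/s. With until_force (N) it stops when the force on the tool has changed by that much, and returns True; else False.
- bot.move_joints(angles): joint-space move.
- bot.move_gripper(opening, grip_force=None): finger opening in mm; grip_force is the grip in N (None keeps the last); returns when the fingers have stopped.
- bot.dwell(seconds).
- bot.ik(position, orientation): joint angles nearest the present ones, or None.
- bot.read_state(): the state.
- bot.read_camera(name): name is "side" or "top"; returns a dict with "image" (400x640x3 uint8, blue, green, red), "depth" (400x640 float32, mm along the optical axis (not along the pixel's ray), 0 where there is no reading), "fovy" (degrees; the focal length in pixels is half the picture's height over the tangent of half this angle, whatever the lens; pixels are square), "cx", "cy" (the principal point, pixels), "eye" and "attitude" of the camera in the world. Camera axes: x right, y down, z forward; pixel columns grow to the right and rows downward; lengths in mm; the calibration is good to about 2 mm. A picture is of the moment at which its call begins.
A pose or a line that the arm cannot do raises bot.MotionError and nothing moves.
- bot.finish_job(): hands the job in; it is judged then, once.
The state is a dict: "clock": time; "joint_positions": joint angles; "qvel": joint speeds; "effort": joint torques, N m; "ee_pos": TCP position; "tool_rot": TCP orientation; "ft_force": force on the tool from outside, world axes, zero at the start; "moment": the same for the moment, N m; "grip_width": finger opening in mm; "grip_force": force on a finger pad.
Only numpy, scipy, OpenCV 4.12 (cv2) and the standard library are available. Lean on these libraries where they do the work, as an engineer would, in place of code of your own. Each camera call takes 0.05 s, during which the arm holds its last target. There are 200 camera calls.

## Working session

There is one attempt and no reset: what is moved stays moved. The work goes in short steps, each a Python script; the robot and the scene stay as the last script left them, time stands still between calls to the robot, and variables do not carry over. Pictures are saved under pics/ and viewed, at most 10 in all, crops included, and the job is handed in when it is done.

```bash
mkdir -p pics
cat > h.py <<'E'
import numpy as np, cv2
from scipy.spatial.transform import Rotation as R
from rig import bot
def cam(n):
    c=bot.read_camera(n); return c
def cloud(c):
    h,w=c["depth"].shape; f=h/2/np.tan(np.radians(c["fovy"])/2)
    v,u=np.mgrid[:h,:w]; d=c["depth"]
    p=np.dstack([(u-c["cx"])/f*d,(v-c["cy"])/f*d,d])
    w_,x,y,z=c["attitude"]; r=R.from_quat([x,y,z,w_])
    q=r.apply(p.reshape(-1,3)).reshape(p.shape)+np.array(c["eye"]); q[d<=0]=np.nan
    return q
def quat(r):
    x,y,z,w=r.as_quat(); return [w,x,y,z]
E
python3 - <<'E'
from h import *
for n in("top","side"):
    c=cam(n); cv2.imwrite(f"pics/{n}0.png",c["image"]); np.save(f"{n}0.npy",cloud(c))
    print(n,c["fovy"],c["cx"],c["cy"],c["eye"],c["attitude"],(c["depth"]<=0).mean())
s=bot.read_state();print(s)
E
```

```text
top 42.033379335881065 318.18422976237264 209.31723384272854 [ 370.51981706  -20.03409888 1595.82016629] [-0.04279477  0.7106196  -0.70115331  0.03965377] 0.0043671875
side 51.23953779823088 319.7420638477368 196.32777105240294 [    5.8199914  -1117.97243684   948.26583683] [-0.45601803  0.86672028 -0.17355791  0.10354306] 0.0038828125
{'clock': 0.1, 'joint_positions': array([ 1.08640604e+00,  3.00436563e-01,  1.52148499e+00,  1.31900086e-05,
        1.32068019e+00, -6.65799248e-02]), 'qvel': array([-0.00195046, -0.00158766, -0.00267553, -0.00059933,  0.00224126,
       -0.00119033]), 'effort': array([ 1.96014124e-03, -5.44371700e+01, -3.62370372e+01, -6.23242522e-05,
        3.06236914e-03,  1.87402755e-06]), 'ee_pos': array([223.07797804, 502.54111925, 249.78089409]), 'tool_rot': array([-1.43391052e-04,  2.07390583e-01,  9.78258090e-01, -4.83781694e-04]), 'ft_force': array([ 0.71991964,  0.93568261, -0.28926385]), 'moment': array([-0.02316608, -0.00757754, -0.01274237]), 'grip_force': 0.0, 'grip_width': 85.30093178582942}
```

View pics/top0.png

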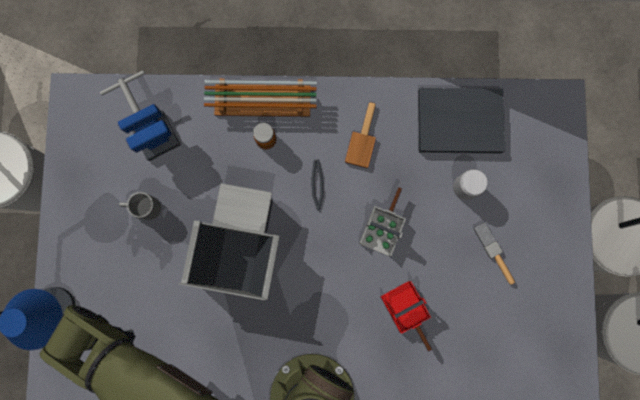

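View pics/side0.png

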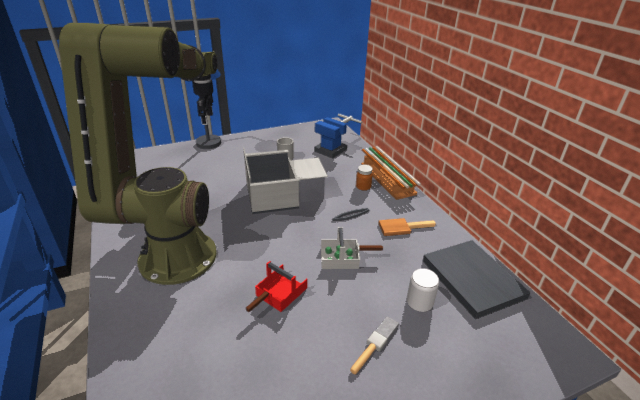

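The top view shows two scoops: the off-white pan with green lumps and its tail up at (383,230), and a red one at (408,305). The off-white one fits, since it holds the glass and the red one is the look-alike. The stand is at (230,260), with its rest plate at (243,207). The jacks are at (318,185). Next I'll confirm the pan in a crop and measure.

Run:
```python
from h import *
t=cv2.imread("pics/top0.png"); s=cv2.imread("pics/side0.png")
a=cv2.resize(t[175:265,335:435],(400,360),interpolation=3); b=cv2.resize(s[215:305,310:410],(400,360),interpolation=3)
cv2.imwrite("pics/crop.png",np.hstack([a,b]))
T=np.load("top0.npy");S=np.load("side0.npy")
np.set_printoptions(precision=1,suppress=True)
def reg(P,u0,u1,v0,v1,z0,z1):
    p=P[v0:v1,u0:u1].reshape(-1,3); return p[(p[:,2]>z0)&(p[:,2]<z1)]
for n,P,boxp,boxr in(("top",T,(352,412,180,262),(205,280,180,235)),("side",S,(312,388,222,275),(285,330,150,182))):
    for nm,z0,z1 in(("bridge",70,110),("wall",30,60),("all",15,60)):
        p=reg(P,*boxp,z0,z1)
        if len(p)>5:print(n,nm,len(p),"mean",p.mean(0),"med",np.median(p,0),"rect",cv2.minAreaRect(p[:,:2].astype(np.float32)))
    p=reg(P,*boxr,104,117); print(n,"plate",len(p),np.median(p[:,2]),cv2.minAreaRect(p[:,:2].astype(np.float32)))
for nm,P,bx in(("top",T,(175,290,215,305)),("side",S,(235,310,145,215))):
    p=reg(P,*bx,127,180);print(nm,"hopper rim",len(p),cv2.minAreaRect(p[:,:2].astype(np.float32)),np.percentile(p[:,2],[5,50,95]))
for nm,bx in(("jacks",(308,328,155,212)),("mug",(118,165,188,222)),("jar",(250,280,120,150)),("tin",(455,490,168,200))):
    p=reg(T,*bx,5,130);print(nm,np.median(p,0),cv2.minAreaRect(p[:,:2].astype(np.float32)))
# tail handle by colour
for nm,img,P,bx in(("top",t,T,(380,410,180,215)),("side",s,S,(355,388,238,256))):
    u0,u1,v0,v1=bx;c=img[v0:v1,u0:u1].astype(int);q=P[v0:v1,u0:u1][(c[...,2]>c[...,0]+35)]
    q=q[(q[:,2]>25)&(q[:,2]<70)]
    m=q.mean(0);_,_,vt=np.linalg.svd(q-m);print(nm,"tail",len(q),m,np.percentile(q[:,2],[10,50,90]),vt[0])
```

```text
top bridge 148 mean [ 492.4 -206.2   93.8] med [ 491.9 -206.    94.6] rect ((492.618896484375, -206.0803985595703), (101.3881607055664, 15.245073318481445), 68.0141372680664)
top wall 279 mean [ 538.8 -226.    45.6] med [ 548.8 -236.3   46.2] rect ((528.64892578125, -220.2242889404297), (100.54764556884766, 199.50308227539062), 68.46646881103516)
top all 567 mean [ 515.  -217.2   33.5] med [ 512.4 -226.8   29.6] rect ((528.64892578125, -220.2242889404297), (100.54764556884766, 199.50308227539062), 68.46646881103516)
top plate 2137 111.36984087202927 ((539.89013671875, 218.12979125976562), (182.72088623046875, 144.5305938720703), 86.98831176757812)
side bridge 112 mean [ 487.2 -215.5   89.4] med [ 485.2 -221.3   92.4] rect ((490.96783447265625, -206.66961669921875), (103.38810729980469, 15.903704643249512), 68.26364135742188)
side wall 404 mean [ 520.  -221.9   41.8] med [ 523.2 -239.    40.2] rect ((526.92626953125, -219.9088592529297), (110.23311614990234, 198.26161193847656), 67.98584747314453)
side all 817 mean [ 523.1 -208.6   31.7] med [ 506.7 -230.3   29.7] rect ((574.769165039
[... 446 characters left out ...]
, 179.5350341796875), 80.8367919921875) [128.9 135.4 166. ]
jacks [633.6  -9.    9.4] ((639.0982055664062, -8.509000778198242), (176.16839599609375, 58.928680419921875), 0.8864914178848267)
mug [556.8 521.9  34.1] ((564.59375, 533.9398193359375), (102.6624755859375, 143.68515014648438), 0.557198703289032)
jar [767.8 150.5  86.3] ((789.1583251953125, 159.58251953125), (95.79635620117188, 91.47712707519531), 0.7194908857345581)
tin [ 625.9 -456.6   98. ] ((642.1404418945312, -482.24713134765625), (100.07981872558594, 115.47467041015625), 0.7224673628807068)
top tail 63 [ 585.5 -241.1   52.7] [49.  52.7 56.9] [-0.9  0.4  0. ]
side tail 77 [ 581.7 -245.5   51. ] [47.2 51.9 54.1] [ 0.9 -0.4  0. ]
```

View pics/crop.png

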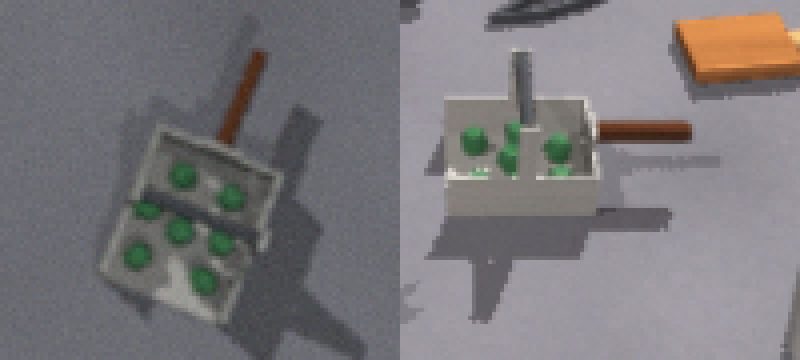

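The crop confirms it: the grey-white pan has seven green lumps, a dark bridge across its middle at about (200,215) in the crop, and the tail handle at (240,95). Both views agree: bridge at (492,-206), z about 86, yaw about -21.8°. The stand edge is at (485,218), z about 110, yaw -9.3°.

```bash
cat >> h.py <<'E'
PY,SY=np.radians(-21.8),np.radians(-9.3)
EDGE=np.array([484.9,218.2,110.])
SR=R.from_euler('z',SY)
def down(az,pitch=0,yaw=0):
    # tool pointing down with its closing axis at azimuth az; az given for tool y
    z=[0,0,-1]; y=[np.cos(az),np.sin(az),0]; x=np.cross(y,z)
    return R.from_matrix(np.array([x,y,z]).T)
E
python3 - <<'E'
from h import *
np.set_printoptions(precision=2,suppress=True)
P=[492.2,-206.2]
def best(pos,az):
    o=[]
    for k in(0,np.pi):
        q=quat(down(az+k)); j=bot.ik(pos,q); print(j)
        if j is not None:o.append((abs(j[5]),q))
    return min(o,key=lambda a:a[0])[1]
q=best([*P,250],PY); print("place");best([531,210,300],SY); print("tail")
T=EDGE+SR.apply([150,0,45]); best(T,SY+np.pi/2)
for a in(30,40,45):
    rt=SR*R.from_euler('y',-a,degrees=True)
    for k in(np.pi/2,-np.pi/2):print(a,bot.ik(EDGE+rt.apply([150,0,47]),quat(rt*down(k))))
s=bot.read_state()['ee_pos']
bot.servo_line([s[0],s[1],330])
bot.move_to([*P,260],q)
bot.servo_line([*P,150]); c=cam("side");cv2.imwrite("pics/s1.png",cv2.resize(c["image"][120:300,250:450],(800,600)[:1]+(720,))[:600])
bot.servo_line([*P,88],speed=60,until_force=8)
s=bot.read_state();print(s['ee_pos'],s['ft_force'],s['clock'])
E
```

```text
[-0.47  0.26  1.57 -0.    1.31 -0.08]
None
place
[ 0.31  0.32  1.39 -0.    1.44  0.47]
None
tail
[ 0.24  0.63  1.27 -0.    1.24 -1.17]
[ 0.24  0.63  1.27 -0.    1.24  1.98]
30 [ 0.36  0.3   1.65 -0.37  0.76 -0.83]
30 [ 0.36  0.3   1.65 -0.37  0.76  2.31]
40 [ 0.42  0.21  1.78 -0.63  0.64 -0.57]
40 None
45 [ 0.45  0.18  1.84 -0.81  0.6  -0.4 ]
45 None
[ 492.4  -206.28   88.39] [-0.34  0.75  0.31] 5.5917
```

View pics/s1.png

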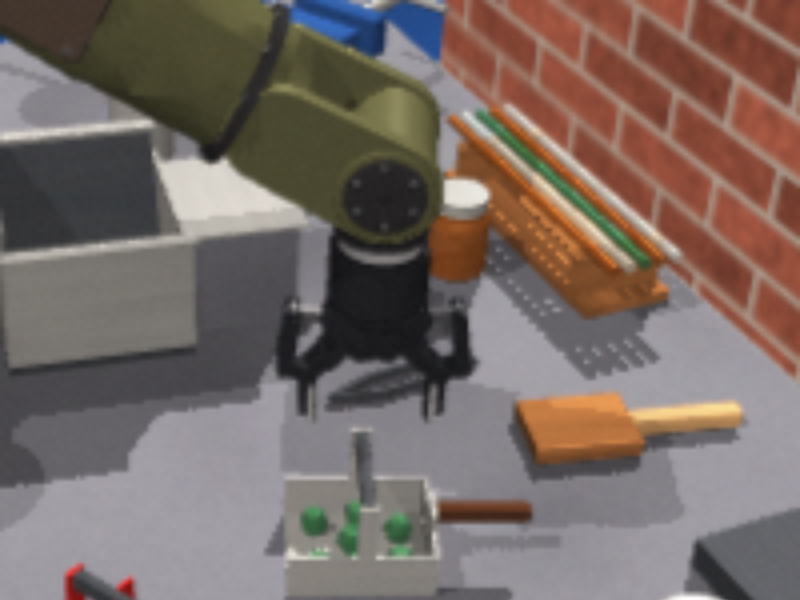

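The open fingers straddle the bridge bar at about (362,440), so the alignment is good. Now grip, lift and check before I place it.

Run:
```python
from h import *
np.set_printoptions(precision=2,suppress=True)
bot.move_gripper(0,grip_force=60)
s=bot.read_state();print(s['grip_width'],s['grip_force'],s['ee_pos'],s['ft_force'])
p=s['ee_pos']
bot.servo_line([p[0],p[1],310],speed=90); bot.dwell(.3)
s=bot.read_state();print(s['grip_width'],s['ft_force'],s['moment'])
q=quat(down(SY)); g=EDGE+SR.apply([47,0,0])
bot.servo_line([g[0],g[1],310],q,speed=110)
bot.servo_line([g[0],g[1],225],speed=70); bot.dwell(.2)
c=cam("side");cv2.imwrite("pics/s2.png",cv2.resize(c["image"][60:240,200:400],(667,600)))
np.save("s2.npy",cloud(c)); s=bot.read_state();print(s['ee_pos'],s['ft_force'],s['clock'])
```

```text
8.905648752331423 58.87646555900574 [ 492.29 -206.28   88.15] [0.65 0.42 1.35]
8.697053957515687 [-0.56 -0.25 -3.93] [ 0.04 -0.03  0.01]
[531.33 210.63 225.18] [-0.49 -0.26 -4.86] 14.7583
```

View pics/s2.png

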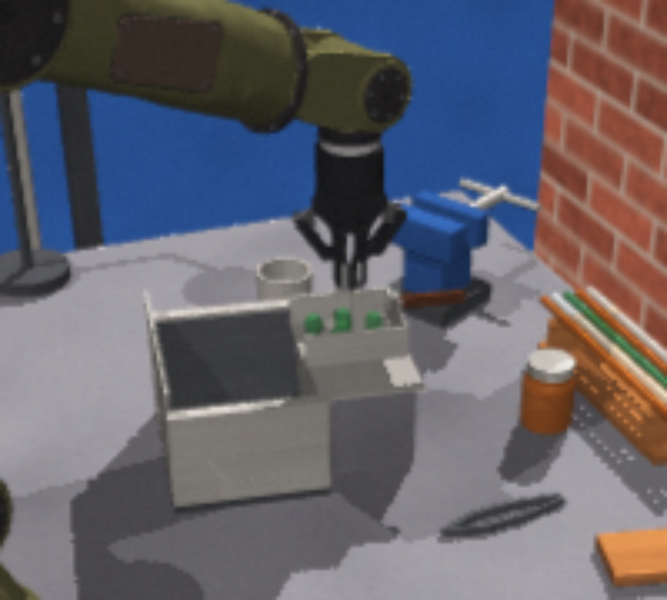

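The pan hangs level just above the rest plate, with its nose at about (297,315) slightly over the hopper and the glass inside. Next I lower it until contact, release and check.

Run:
```python
from h import *
np.set_printoptions(precision=2,suppress=True)
p=bot.read_state()['ee_pos']
h=bot.servo_line([p[0],p[1],202],speed=50,until_force=4)
if not h: h=bot.servo_line([p[0],p[1],195],speed=15,until_force=3)
s=bot.read_state();print(h,s['ee_pos'],s['ft_force'])
bot.move_gripper(50); bot.dwell(.3)
s=bot.read_state();p=s['ee_pos'];print(s['ft_force'])
bot.servo_line([p[0],p[1],330],speed=130)
a=EDGE+SR.apply([250,0,0]); a[2]=330
bot.servo_line(a,quat(down(SY)),speed=200)
for n in("top","side"):
    c=cam(n);P=cloud(c);np.save(n+"3.npy",P);im=c["image"];cv2.imwrite(f"pics/{n}3.png",im)
    q=P.reshape(-1,3); l=SR.inv().apply(np.nan_to_num(q)-EDGE)
    for nm,z0,z1,x0,x1 in(("bridge",70,100,20,80),("tail",36,60,110,190),("wall",30,48,-60,115)):
        m=(l[:,2]>z0)&(l[:,2]<z1)&(abs(l[:,1])<75)&(l[:,0]>x0)&(l[:,0]<x1)
        r=l[m];print(n,nm,m.sum(),r.mean(0),np.percentile(r,[3,97],axis=0).ravel(),cv2.minAreaRect(r[:,:2].astype(np.float32)) if len(r)>5 else '')
A=cv2.imread("pics/top3.png")[160:300,175:315];B=cv2.imread("pics/side3.png")[110:210,240:340]
cv2.imwrite("pics/c3.png",np.hstack([cv2.resize(A,(400,400)),cv2.resize(B,(400,400))])); print(bot.read_state()['clock'])
```

```text
True [531.51 210.72 198.12] [-0.58 -0.22  3.67]
[-0.19  0.53 -0.15]<stdin>:17: RuntimeWarning: Mean of empty slice.
  ret = um.true_divide(
Traceback (most recent call last):
IndexError: index -1 is out of bounds for axis 0 with size 0
```

The arm blocks the top view, so I'll swing it aside and look again.

Run:
```python
from h import *
np.set_printoptions(precision=1,suppress=True)
j=np.array(bot.read_state()['joint_positions']); j[0]-=.55; bot.move_joints(list(j))
for n in("top","side"):
    c=cam(n);P=cloud(c);cv2.imwrite(f"pics/{n}3.png",c["image"])
    q=P.reshape(-1,3); l=SR.inv().apply(np.nan_to_num(q)-EDGE)
    for nm,z0,z1,x0,x1 in(("bridge",70,100,20,80),("tail",36,60,110,210),("pan+tail",30,60,-60,210)):
        m=(l[:,2]>z0)&(l[:,2]<z1)&(abs(l[:,1])<70)&(l[:,0]>x0)&(l[:,0]<x1)
        r=l[m];print(n,nm,m.sum())
        if len(r)>5:print(r.mean(0),np.percentile(r,[2,98],axis=0).ravel(),cv2.minAreaRect(r[:,:2].astype(np.float32)))
A=cv2.imread("pics/top3.png")[160:300,175:315];B=cv2.imread("pics/side3.png")[110:210,240:340]
cv2.imwrite("pics/c3.png",np.hstack([cv2.resize(A,(400,400)),cv2.resize(B,(400,400))])); print(bot.read_state()['clock'])
```

```text
top bridge 162
[47.4 -0.5 93.3] [ 41.2 -50.5  76.5  55.3  49.3  99.6] ((48.016082763671875, -0.3216438293457031), (101.5521469116211, 16.439674377441406), 89.48036193847656)
top tail 134
[147.2  -0.9  52.6] [112.   -6.9  42.2 183.2   5.7  58.5] ((147.1645965576172, -0.7647647857666016), (74.1097183227539, 13.588333129882812), 1.1206263303756714)
top pan+tail 347
[95.1 -0.2 45.6] [ -8.8 -50.4  30.5 180.4  49.8  58.3] ((85.0625, 0.0672149658203125), (198.37815856933594, 101.63309478759766), 0.23410017788410187)
side bridge 77
[ 44.1 -14.5  87.8] [ 38.1 -53.9  71.5  53.8  49.6  97.1] ((46.288448333740234, -3.4943008422851562), (106.74471282958984, 16.26245880126953), 89.41001892089844)
side tail 73
[146.4  -3.5  48.1] [111.9 -10.9  39.4 180.9   5.5  55.3] ((147.14944458007812, -2.4069318771362305), (71.31149291992188, 18.55166244506836), 1.104426383972168)
side pan+tail 295
[74.9 -6.5 42.1] [-11.8 -54.1  30.5 175.9  51.8  57.9] ((83.84369659423828, -2.6320343017578125), (109.78263092041016, 197.67327880859375), 88.64851379394531)
20.55
```

View pics/c3.png

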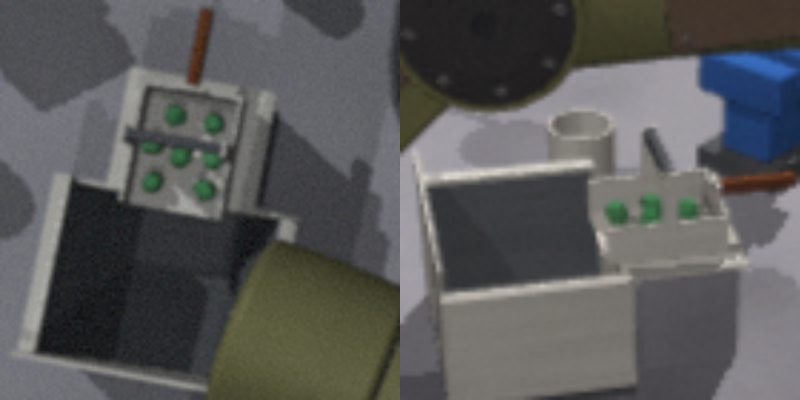

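The pan stands level, with its nose at x≈-15 mm and y≈0 in the stand frame, all seven lumps in it and the tail at x≈150. Next I grip the tail and tip the pan about the edge.

```bash
cat >> h.py <<'E'
def tilt(a,lift=0,x=149.5,z=46.,y=-1):
    rt=SR*R.from_euler('y',-a,degrees=True)
    return EDGE+rt.apply([x,y,z])+[0,0,lift], quat(rt*down(np.pi/2))
E
python3 - <<'E'
from h import *
np.set_printoptions(precision=2,suppress=True)
p,q=tilt(0)
bot.move_to([p[0],p[1],290],q)
bot.servo_line([p[0],p[1],220],speed=150)
h=bot.servo_line(p,speed=60,until_force=8);print(h)
bot.move_gripper(0,grip_force=110)
s=bot.read_state();print(s['grip_width'],s['grip_force'],s['ee_pos']-p,s['ft_force'],s['clock'])
for a in(8,16,24,32,40,44):
    pp,qq=tilt(a,min(2,a/6)); bot.servo_line(pp,qq,speed=50)
    s=bot.read_state();print(a,s['ee_pos'],s['ft_force'],s['grip_width'])
bot.dwell(1)
for n in("top","side"):
    c=cam(n);cv2.imwrite(f"pics/{n}4.png",c["image"]);np.save(n+"4.npy",cloud(c))
A=cv2.imread("pics/top4.png")[160:300,175:315];B=cv2.imread("pics/side4.png")[90:210,240:360]
cv2.imwrite("pics/c4.png",np.hstack([cv2.resize(A,(400,400)),cv2.resize(B,(400,400))])); print(bot.read_state()['clock'])
E
```

```text
False
10.964477793727825 107.28037118911743 [0.11 0.14 0.51] [-1.46  0.63  4.85] 24.4083
8 [624.34 194.27 177.18] [-1.39  0.87 -2.39] 10.664278267321023
16 [614.1  195.95 197.03] [-0.99  0.41 -3.15] 11.257049909660491
24 [601.18 198.08 214.59] [-1.58  0.55 -1.56] 11.132325977192375
32 [586.02 200.61 230.13] [-0.51  0.67 -1.61] 10.864085323484343
40 [568.81 203.44 243.13] [-1.9   0.64 -2.16] 10.612334422495405
44 [559.5  204.96 248.73] [-1.07  0.67 -2.4 ] 11.17841094797812
28.8333
```

View pics/c4.png

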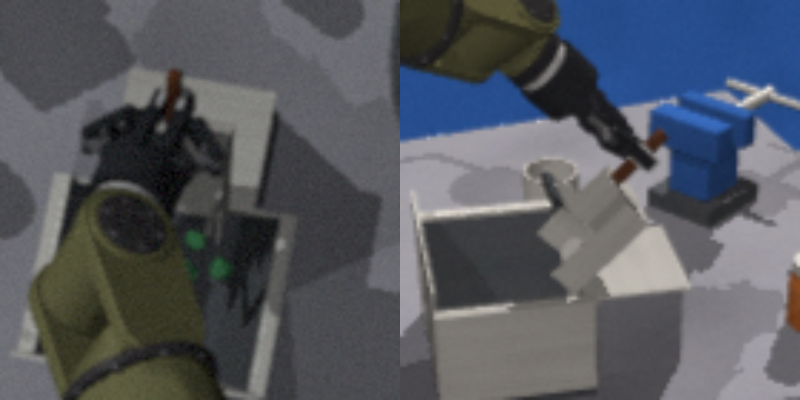

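The pan is tipped to about 44° with its nose at the edge, and lumps are visible in the hopper at about (190,240), (218,268) and (190,268). Now I lower it flat, release, back off and check.

Run:
```python
from h import *
np.set_printoptions(precision=1,suppress=True)
for a in(34,24,14,6):
    pp,qq=tilt(a,1.5); bot.servo_line(pp,qq,speed=55)
pp,qq=tilt(0,1); bot.servo_line(pp,qq,speed=25)
h=bot.servo_line(pp-[0,0,2.5],qq,speed=10,until_force=4)
s=bot.read_state();print(h,s['ee_pos'],s['ft_force'],s['moment'])
bot.move_gripper(50); bot.dwell(.2)
p=bot.read_state()['ee_pos']; bot.servo_line([p[0],p[1],300],speed=130)
j=np.array(bot.read_state()['joint_positions']); j[0]-=.8; bot.move_joints(list(j))
for n in("top","side"):
    c=cam(n);P=cloud(c);cv2.imwrite(f"pics/{n}5.png",c["image"])
    q=P.reshape(-1,3); l=SR.inv().apply(np.nan_to_num(q)-EDGE)
    for nm,z0,z1,x0,x1 in(("bridge",70,100,0,100),("pan+tail",30,60,-60,210)):
        m=(l[:,2]>z0)&(l[:,2]<z1)&(abs(l[:,1])<70)&(l[:,0]>x0)&(l[:,0]<x1)
        r=l[m];print(n,nm,m.sum())
        if len(r)>5:print(r.mean(0),np.percentile(r,[2,98],axis=0).ravel(),cv2.minAreaRect(r[:,:2].astype(np.float32)))
    im=c["image"].astype(int); g=((im[...,1]>im[...,0]+25)&(im[...,1]>im[...,2]+25)).astype(np.uint8)
    k,_,st,ce=cv2.connectedComponentsWithStats(g)
    L=l.reshape(P.shape)
    for i in range(1,k):
        if st[i,4]>5 and abs(np.nanmedian(L[_==i],0)[:2]).max()<260: print("green",ce[i],st[i,4],np.nanmedian(L[_==i],0))
A=cv2.imread("pics/top5.png")[160:300,175:315];B=cv2.imread("pics/side5.png")[110:210,240:340]
cv2.imwrite("pics/c5.png",np.hstack([cv2.resize(A,(400,400)),cv2.resize(B,(400,400))])); print(bot.read_state()['clock'])
```

```text
True [632.5 193.1 156.4] [-0.1 -0.1  5.9] [-0.   0.1 -0.1]
top bridge 156
[47.2 -2.5 93.5] [ 40.8 -51.9  78.7  53.2  47.7  99.1] ((47.39481735229492, -2.0391464233398438), (102.36994171142578, 15.458786010742188), 89.25949096679688)
top pan+tail 335
[97.4 -1.8 45.8] [ -5.9 -52.1  31.3 181.1  47.9  58.3] ((85.91692352294922, -1.8207817077636719), (101.48053741455078, 199.2815399169922), 89.71220397949219)
green [242.8 243.4] 28 [-35.8 -10.7 -80.6]
green [224.1 244. ] 16 [-47.2  44.5 -82.7]
green [231.2 249.2] 33 [-58.6  20.5 -80.3]
green [251.3 253.6] 29 [-61.1 -41.7 -79.4]
green [237.1 257.2] 32 [-76.6  -1.3 -78.3]
green [225.7 262.6] 27 [-101.1   27.9  -80.3]
side bridge 80
[ 44.1 -15.4  87.3] [ 37.7 -55.3  70.8  53.5  48.3  97. ] ((46.20685577392578, -3.1423492431640625), (105.13182830810547, 16.924381256103516), 89.28498077392578)
side pan+tail 294
[74.  -8.7 41.6] [-12.9 -55.7  30.4 176.6  49.7  56.3] ((82.5835189819336, -4.634212493896484), (110.44857788085938, 197.45498657226562), 87.24359130859375)
36.2417
```

View pics/c5.png

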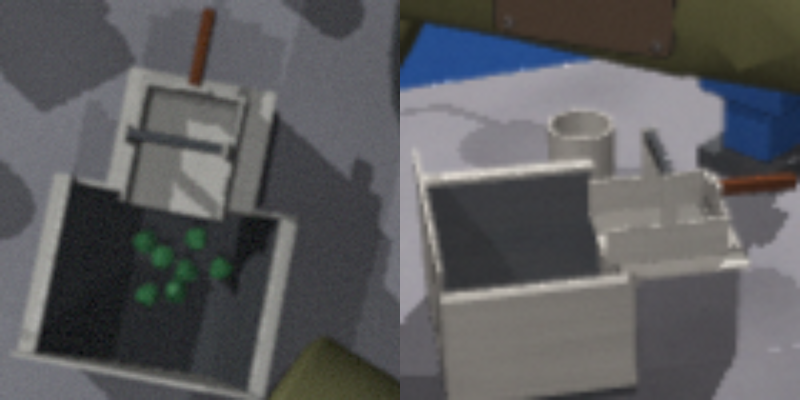

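The hopper holds seven lumps, in the left half at about (143,242), (195,238), (160,256), (185,270), (220,268), (147,293) and (173,290). The pan is empty and flat, with its nose about 15 mm past the edge, and the arm is clear.

```bash
python3 -c "
from rig import bot
bot.dwell(.3);print(bot.finish_job())"
```

```text
the job is handed in; nothing more can be done
None
```

I've handed the job in; no verdict came back, but my last pictures, about 36 s into the 61 s limit, showed all seven lumps in the hopper, the empty pan flat on the rest plate with its nose about 15 mm past the edge, and the arm clear.

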